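# Steady the rocking display board

## Robot

A 7-joint arm with a two-finger parallel gripper is mounted at the origin on the work surface. World frame = base frame: x ahead of the robot, y to its left, z up, the work surface at z = 0. Lengths are in m, angles in rad, forces in N, time in s.
With the tool pointing down it reaches from about 0.4 to 0.9 m from the base axis. Payload 5.6 kg.
Tool frame: the origin (TCP) lies at the very end of the fingers, on their centre line; the grasp point (between the pads) lies 19 mm behind it (bot.grip_point_offset is the distance from the TCP to the grasp point, in m); z points along the fingers, y is the direction in which the jaws open and shut (so a half turn about z gives the same grasp; the last joint's range is limited). The gripper opens to 92 mm and grips with 3 to 60 N. Pads are 20 mm wide; open, the fingers measure 128 mm over their backs; the gripper's body (75 mm by 189 mm) begins 69 mm behind the grasp point.
Start: joints at [1.11, 0.468, -0.012, 1.603, 0.006, 1.071, -0.056], TCP at [0.264, -0.594, 0.215] pointing down, gripper open.
Joint ranges: [-2.53, 2.53], [-0.31, 2.02], [-1.57, 1.55], [0.28, 2.44], [-1.29, 4.43], [0.15, 1.84], [-2.92, 2.92]. Speed limits (rad/s): [2.57, 2.57, 3.14, 3.14, 3.14, 3.14, 3.14].

## Interface

Orientations are given as a 3x3 rotation matrix whose columns are the frame's x, y, z axes.
In Python, from rig import bot gives the robot as it stands. The module is installed in compiled form; this text tells all that it offers.
- The arm moves only by the tool servo_tool, never from a script. Its argument "plan" is text: rows parted by semicolons, each of 7 numbers parted by spaces: the opening, from 0 (shut) to 1 (fully open), then the shift along the tool's x, y, z in m, then the turn, a rotation vector about the tool's x, y, z in degrees. In form: grip tx ty tz ax ay az; .... A call has 1 to 8 rows; each row shifts and turns the pose as measured when the row begins, along the tool's axes as they then stand; what a row does not reach is not made up. A row lasts 1/8 s, in which the tool goes at most 62.5 mm and 10.7 degrees, less where a joint would pass 70% of its speed; a pose out of reach is approached as far as the arm can. A call with a gripper value outside its range is refused whole. The fingers move at their own pace and stop on an object; the grip force is fixed at half the most. Time passes only in rows, so rows that do not move let the fingers close. It gives the time, the measured TCP pose, the force and the opening at its end, in the units of the state.
- bot.sense(): the state, without advancing time (a new reading comes with each control period).
- bot.grab_frame(name): name is "scene" or "top" or "wrist"; returns a dict with "color" (420x560x3 uint8, red, green, blue), "fx", "fy", "cx", "cy" (pixels), "view" (4x4, takes a point from world to camera coordinates). Camera axes: x right, y up, looking along -z (the intrinsics and any distortion apply to the point x, -y, -z); pixel columns grow to the right and rows downward; lengths in m; the calibration is good to about 2 mm. A picture is of the moment at which its call begins. There is no depth.
- bot.close_job(): hands the job in, once; it reports no verdict.
Trained networks look in a picture, given as the dict that the camera call returned (one of the last four; its "shot" number tells which), for a name from the list of things; names that differ only in an ending like _2 or _b are one class to them, and where a whole thing is asked for, a point or a joint stands for the part that bears it (a point fixed in the world has none). Each returns a list of dicts, best first, with "score" (0 to 1); they miss things now and then, are a little off and sometimes report something else, mostly with a low value. They report only what shows in the picture. A call takes as long as a camera call.
- bot.search_frame(picture, name): "position" ([x, y, z] in m, in the coordinates of the camera as it stood for that picture, good to about 4 mm: the middle of the surface that is visible of it).
- bot.pinpoint(picture, name): "position" ([x, y, z] in m, in the coordinates of the camera as it stood for that picture, good to about 4 mm: a listed point, or the origin of a listed thing).
The state is a dict: "time": time; "joints": joint angles; "joint_velocities": joint speeds; "joint_efforts": joint torques, N m; "tcp_pos": TCP position; "ee_rot": TCP orientation; "force": force on the tool from outside, world axes, zero at the start; "torque": the same for the moment, N m; "grip_width": finger opening in m.
Only numpy, scipy, OpenCV 4.12 (cv2) and the standard library are available. Lean on these libraries where they do the work, as an engineer would, in place of code of your own. Each camera call takes 0.05 s, during which the arm holds its last target.

## Task

The sweet-potato display board on the stall counter rocks because one of its four feet has gone soft. Press down on the board's corners with a fingertip, one after another, until you find the one that gives; let go, then push the steel shim tab at that corner down until it lies fully flat. Leave the other three tabs standing, do not lift or shift the board or its dish, leave the other things alone, and finish clear of everything.

Things in the scene. Friction and masses are not known exactly. Their poses are not given: they have to be found in the camera images.
- base: Dark wooden base slab fixed to the counter, 240 (x) x 400 (y) x 10 mm; origin at the centre of its underside on the counter; x points away from the robot, y to the robot's left, give or take 0.2 rad of yaw.
- board: Loose pale wooden display board lying level on four feet over the base, 200 (x) x 260 (y) x 18 mm, 0.9 kg; origin at the centre of its underside, 40 mm above the counter, so its top is 58 mm above the counter. Its corners stand free: press them from above.
- dish: Loose round black dish of dried sweet potato in the middle of the board, 100 mm wide, 30 mm high; origin at the centre of its underside. Stays where it is.
- jar: Loose closed jar, 56 mm wide, 75 mm high, on the counter to the left of the base; bystander. Origin at the centre of its underside.
- carton: Loose cardboard carton 70 x 45 x 50 mm on the counter to the right of the base; bystander. Origin at the centre of its underside.
- stamp: Loose dark wooden hand stamp, 32 mm wide, 58 mm high, standing to the right of the base; bystander. Origin at the centre of its underside.
- foot_near_left (a joint): How far the near left foot is squashed: 0 full height (30 mm), 0.006 m at most. All four start at 0 and look alike (black rubber, 28 mm wide). One, at any corner, has gone soft: pressed above it, it gives by up to 6 mm under 2 to 5 N and stays squashed; let go, the board may stay tipped (opposite corner up) or fall back level. The other three are rigid.
- foot_near_right (a joint): How far the near right foot is squashed: 0 full height (30 mm), 0.006 m at most. All four start at 0 and look alike (black rubber, 28 mm wide). One, at any corner, has gone soft: pressed above it, it gives by up to 6 mm under 2 to 5 N and stays squashed; let go, the board may stay tipped (opposite corner up) or fall back level. The other three are rigid.
- foot_far_left (a joint): How far the far left foot is squashed: 0 full height (30 mm), 0.006 m at most. All four start at 0 and look alike (black rubber, 28 mm wide). One, at any corner, has gone soft: pressed above it, it gives by up to 6 mm under 2 to 5 N and stays squashed; let go, the board may stay tipped (opposite corner up) or fall back level. The other three are rigid.
- foot_far_right (a joint): How far the far right foot is squashed: 0 full height (30 mm), 0.006 m at most. All four start at 0 and look alike (black rubber, 28 mm wide). One, at any corner, has gone soft: pressed above it, it gives by up to 6 mm under 2 to 5 N and stays squashed; let go, the board may stay tipped (opposite corner up) or fall back level. The other three are rigid.
- corner_near_left (a point): Point on the board's top face at its near left (near/far and left/right as seen from the robot) corner, right above that corner's foot; 22 mm in from its near or far edge and 45 mm in from its left or right edge. Press here, straight down, to try the corner.
- shim_near_left (a joint): near left corner's steel shim tab, 30 wide, 4 thick, reaching 70 mm sideways from a hinge 12 mm inside the board's side edge, 17 mm up. 0: stands 50 degrees, free edge 71 mm up, 45 mm out; grows as pressed; 0.873 rad: flat on its stop, 16 mm up, its nose carrying the board. Stiff (2 N at 40 mm), stays where left.
- shim_near_left_press (a point): Fixed point where the upper face of the near left shim tab will be when flat: 16 mm above the counter, 38 mm out from its hinge, 26 mm clear of the board's edge. A fingertip coming straight down over it meets the raised tab and folds it flat.
- corner_near_right (a point): Point on the board's top face at its near right (near/far and left/right as seen from the robot) corner, right above that corner's foot; 22 mm in from its near or far edge and 45 mm in from its left or right edge. Press here, straight down, to try the corner.
- shim_near_right (a joint): near right corner's steel shim tab, 30 wide, 4 thick, reaching 70 mm sideways from a hinge 12 mm inside the board's side edge, 17 mm up. 0: stands 50 degrees, free edge 71 mm up, 45 mm out; grows as pressed; 0.873 rad: flat on its stop, 16 mm up, its nose carrying the board. Stiff (2 N at 40 mm), stays where left.
- shim_near_right_press (a point): Fixed point where the upper face of the near right shim tab will be when flat: 16 mm above the counter, 38 mm out from its hinge, 26 mm clear of the board's edge. A fingertip coming straight down over it meets the raised tab and folds it flat.
- corner_far_left (a point): Point on the board's top face at its far left (near/far and left/right as seen from the robot) corner, right above that corner's foot; 22 mm in from its near or far edge and 45 mm in from its left or right edge. Press here, straight down, to try the corner.
- shim_far_left (a joint): far left corner's steel shim tab, 30 wide, 4 thick, reaching 70 mm sideways from a hinge 12 mm inside the board's side edge, 17 mm up. 0: stands 50 degrees, free edge 71 mm up, 45 mm out; grows as pressed; 0.873 rad: flat on its stop, 16 mm up, its nose carrying the board. Stiff (2 N at 40 mm), stays where left.
- shim_far_left_press (a point): Fixed point where the upper face of the far left shim tab will be when flat: 16 mm above the counter, 38 mm out from its hinge, 26 mm clear of the board's edge. A fingertip coming straight down over it meets the raised tab and folds it flat.
- corner_far_right (a point): Point on the board's top face at its far right (near/far and left/right as seen from the robot) corner, right above that corner's foot; 22 mm in from its near or far edge and 45 mm in from its left or right edge. Press here, straight down, to try the corner.
- shim_far_right (a joint): far right corner's steel shim tab, 30 wide, 4 thick, reaching 70 mm sideways from a hinge 12 mm inside the board's side edge, 17 mm up. 0: stands 50 degrees, free edge 71 mm up, 45 mm out; grows as pressed; 0.873 rad: flat on its stop, 16 mm up, its nose carrying the board. Stiff (2 N at 40 mm), stays where left.
- shim_far_right_press (a point): Fixed point where the upper face of the far right shim tab will be when flat: 16 mm above the counter, 38 mm out from its hinge, 26 mm clear of the board's edge. A fingertip coming straight down over it meets the raised tab and folds it flat.

How it is judged:
By the outcome, as a careful person would: the job done as asked, in the order asked, and still so for the second after the job is handed in, with the robot touching nothing.
It also fails if it takes over 61 s, if anything falls off the work surface, if the arm or the gripper's body presses on something with over 40 N, if the wrist force passes 120 N, or if a joint passes its speed limit or range.

## Working session

There is one attempt and no reset: what is moved stays moved. The work goes in short steps, Python scripts to look and compute and a tool call to move; the robot and the scene stay as the last step left them, time stands still between calls to the robot, and variables do not carry over. Pictures are saved under pics/ and viewed, and the job is handed in when it is done.

Besides the shell and the picture viewer there is one more tool, called in YAML: its name, and indented under it one key for each argument. servo_tool: Moves the arm, as the interface text tells. Its arguments: {"type":"object","properties":{"plan":{"type":"string"}},"required":["plan"]}

```bash
mkdir -p pics
cat > h.py <<'E'
import numpy as np, cv2
from rig import bot
def w(p,f):
    V=np.array(f["view"]); return (np.linalg.inv(V)@np.r_[p,1])[:3]
def save(f,n): cv2.imwrite(f"pics/{n}.png",np.array(f["color"])[:,:,::-1])
E
python3 - <<'E'
from h import *
s=bot.sense(); print(s["time"],np.round(s["tcp_pos"],3),np.round(s["ee_rot"],3),s["force"],s["grip_width"])
for c in ["scene","top"]:
    f=bot.grab_frame(c); save(f,c+"0")
    for n in ["base","board","dish","jar","carton","stamp"]+[a+b+c2 for a in("corner_",) for b in("near_","far_") for c2 in("left","right")]+["shim_"+b+c2+"_press" for b in("near_","far_") for c2 in("left","right")]:
        r=bot.pinpoint(f,n)[:2]
        print(c,n,[(np.round(w(x["position"],f),3).tolist(),round(x["score"],2)) for x in r])
print(bot.sense()["time"])
E
```

```text
0.0 [ 0.263 -0.594  0.214] [[ 0.914  0.406 -0.001]
 [ 0.406 -0.914  0.002]
 [-0.    -0.002 -1.   ]] [1.19382197 0.04057894 0.36713767] 0.09201441317639651
scene base []
scene board [([0.551, 0.081, 0.042], 0.59)]
scene dish [([0.563, 0.079, 0.059], 0.67)]
scene jar [([0.439, 0.324, -0.001], 0.72)]
scene carton [([0.662, -0.224, -0.002], 0.62), ([0.623, -0.073, 0.011], 0.38)]
scene stamp [([0.491, -0.22, 0.003], 0.76)]
scene corner_near_left [([0.553, 0.081, 0.044], 0.7), ([0.466, 0.156, 0.057], 0.62)]
scene corner_near_right [([0.484, -0.012, 0.056], 0.73)]
scene corner_far_left [([0.617, 0.17, 0.057], 0.75)]
scene corner_far_right [([0.64, 0.002, 0.053], 0.95)]
scene shim_near_left_press [([0.475, 0.227, 0.016], 0.57)]
scene shim_near_right_press [([0.592, 0.243, 0.016], 0.61)]
scene shim_far_left_press [([0.593, 0.243, 0.015], 0.84)]
scene shim_far_right_press [([0.625, -0.072, 0.015], 0.59)]
top base [([0.617, 0.173, 0.063], 0.67)]
top board []
top dish [([0.559, 0.081, 0.057], 0.57)]
top jar [([0.439, 0.334, -0.005], 0.96)]
top carton [([0.663, -0.218, -0.002], 0.75)]
top stamp [([0.495, -0.217, 0.0], 0.56)]
top corner_near_left [([0.473, 0.161, 0.057], 0.76)]
top corner_near_right [([0.48, -0.009, 0.058], 0.87)]
top corner_far_left [([0.619, 0.174, 0.059], 0.77)]
top corner_far_right [([0.637, 0.006, 0.062], 0.77)]
top shim_near_left_press [([0.478, 0.229, 0.015], 0.75)]
top shim_near_right_press [([0.505, -0.082, 0.012], 0.94), ([0.666, -0.221, -0.004], 0.34)]
top shim_far_left_press [([0.594, 0.243, 0.018], 0.73)]
top shim_far_right_press [([0.625, -0.07, 0.011], 0.88)]
1.5
```

View pictures.

View pictures.

View pics/scene0.png

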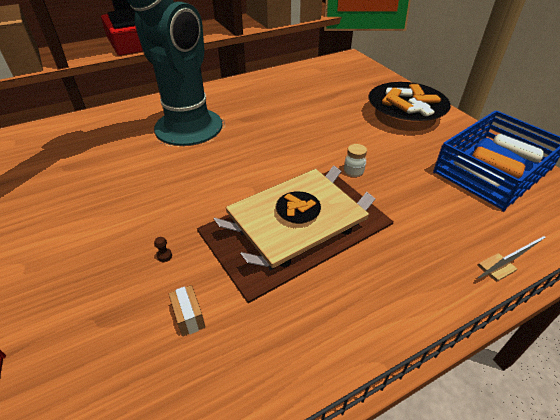

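View pics/top0.png

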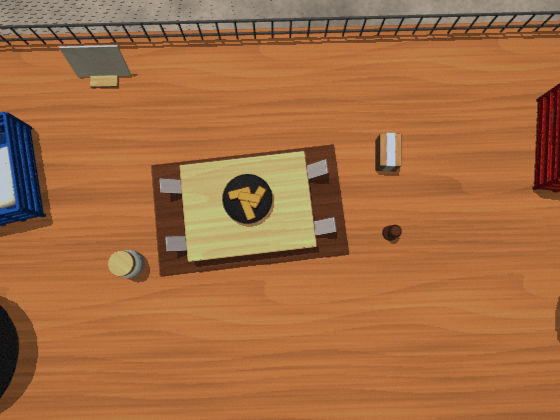

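Run:
```python
import numpy as np
from scipy.optimize import least_squares
L=np.array([[-.078,.085],[-.078,-.085],[.078,.085],[.078,-.085]])
m=np.array([[.470,.159],[.482,-.010],[.618,.172],[.638,.004]])
S=np.array([[-1,.156],[-1,-.156],[1,.156],[1,-.156]])
ms=np.array([[.477,.228],[.505,-.082],[.594,.243],[.625,-.071]])
def pts(p):
    c,s=np.cos(p[2]),np.sin(p[2]);R=np.array([[c,-s],[s,c]])
    SS=S.copy();SS[:,0]*=p[3]
    return L@R.T+p[:2],SS@R.T+p[:2]
f=lambda p:np.r_[(pts(p)[0]-m).ravel(),(pts(p)[1]-ms).ravel()]
r=least_squares(f,[.55,.08,.09,.06]);print(r.x);print(pts(r.x));print(np.round(r.fun*1000,1))
```

```text
[0.551125   0.080375   0.09481319 0.05959925]
(array([[ 0.46542828,  0.15760888],
       [ 0.48152238, -0.01162758],
       [ 0.62072762,  0.17237758],
       [ 0.63682172,  0.00314112]]), array([[ 0.47702473,  0.23003201],
       [ 0.50656214, -0.08056667],
       [ 0.59568786,  0.24131667],
       [ 0.62522527, -0.06928201]]))
[-4.6 -1.4 -0.5 -1.6  2.7  0.4 -1.2 -0.9  0.   2.   1.6  1.4  1.7 -1.7
  0.2  1.7]
```

```bash
cat >> h.py <<'E'
from scipy.spatial.transform import Rotation as Ro
YAW=0.0948
def Rt(): 
    c,s=np.cos(YAW+np.pi/2),np.sin(YAW+np.pi/2); return np.array([[c,s,0],[s,-c,0],[0,0,-1]]).astype(float)
def go(t,n):
    s=bot.sense();p=np.array(s["tcp_pos"]);R=np.array(s["ee_rot"]);t=np.array(t)
    rv=Ro.from_matrix(R.T@Rt()).as_rotvec()
    for i in range(n):
        Ri=R@Ro.from_rotvec(rv*i/n).as_matrix()
        d=Ri.T@((t-p)/n); print(np.round(d,4),np.round(np.degrees(rv/n),2))
def st():
    s=bot.sense();print(s["time"],np.round(s["tcp_pos"],4),np.round(np.degrees(Ro.from_matrix(Rt().T@np.array(s["ee_rot"])).as_rotvec()),1),np.round(s["force"],2),s["grip_width"],np.round(s["joints"],2))
E
python3 - <<'E'
from h import *
go([.4815,-.0116,.13],14)
E
```

```text
[ 0.0311 -0.0317  0.006 ] [ 0.    0.   -5.11]
[ 0.0338 -0.0288  0.006 ] [ 0.    0.   -5.11]
[ 0.0362 -0.0257  0.006 ] [ 0.    0.   -5.11]
[ 0.0384 -0.0224  0.006 ] [ 0.    0.   -5.11]
[ 0.0402 -0.0189  0.006 ] [ 0.    0.   -5.11]
[ 0.0417 -0.0152  0.006 ] [ 0.    0.   -5.11]
[ 0.0429 -0.0114  0.006 ] [ 0.    0.   -5.11]
[ 0.0438 -0.0076  0.006 ] [ 0.    0.   -5.11]
[ 0.0443 -0.0036  0.006 ] [ 0.    0.   -5.11]
[0.0444 0.0003 0.006 ] [ 0.    0.   -5.11]
[0.0442 0.0043 0.006 ] [ 0.    0.   -5.11]
[0.0437 0.0082 0.006 ] [ 0.    0.   -5.11]
[0.0428 0.012  0.006 ] [ 0.    0.   -5.11]
[0.0415 0.0158 0.006 ] [ 0.    0.   -5.11]
```

servo_tool:
  plan: "0 0.031 -0.032 0.003 0 0 -5; 0 0.034 -0.029 0.004 0 0 -5; 0 0.036 -0.026 0.004 0 0 -5; 0 0.038 -0.022 0.004 0 0 -5; 0 0.04 -0.019 0.004 0 0 -5; 0 0.042 -0.015 0.004 0 0 -5; 0 0.043 -0.011 0.004 0 0 -5; 0 0.044 -0.008 0.004 0 0 -5"

```text
time: 2.5
tcp_pos: [0.3899, -0.2552, 0.1831]
ee_rot: [[0.425, 0.905, 0.002], [0.905, -0.425, -0.005], [-0.004, 0.004, -1.0]]
force: [1.5, 0.7, 0.1]
grip_width: 0.0143
```

```bash
python3 -c "
from h import *
st();go([.4815,-.0116,.10],8)"
```

```text
2.5 [ 0.3899 -0.2552  0.1831] [-0.2 -0.3 30.6] [1.54 0.73 0.1 ] 0.014297811505112041 [ 0.78  0.22 -0.31  2.06  0.09  0.88 -0.02]
[ 0.0325 -0.0026  0.0102] [ 0.02  0.04 -3.83]
[ 0.0326 -0.0005  0.0103] [ 0.02  0.04 -3.83]
[0.0325 0.0017 0.0103] [ 0.02  0.04 -3.83]
[0.0323 0.0039 0.0103] [ 0.02  0.04 -3.83]
[0.032  0.006  0.0103] [ 0.02  0.04 -3.83]
[0.0315 0.0082 0.0103] [ 0.02  0.04 -3.83]
[0.0309 0.0103 0.0104] [ 0.02  0.04 -3.83]
[0.0301 0.0123 0.0104] [ 0.02  0.04 -3.83]
```

servo_tool:
  plan: "0 0.033 -0.003 0.01 0 0 -3.8; 0 0.033 0 0.01 0 0 -3.8; 0 0.033 0.002 0.01 0 0 -3.8; 0 0.033 0.004 0.01 0 0 -3.8; 0 0.032 0.006 0.01 0 0 -3.8; 0 0.032 0.008 0.01 0 0 -3.8; 0 0.031 0.010 0.01 0 0 -3.8; 0 0.03 0.012 0.01 0 0 -3.8"

```text
time: 3.5
tcp_pos: [0.4853, -0.0007, 0.1022]
ee_rot: [[-0.109, 0.994, 0.01], [0.994, 0.109, -0.009], [-0.009, 0.009, -1.0]]
force: [-0.9, -0.2, -1.6]
grip_width: 0.0005
```

```bash
python3 -c "
from h import *
st();go([.4815,-.0116,.07],2)
f=bot.grab_frame('wrist');save(f,'w1')
for n in ['corner_near_right','shim_near_right_press','corner_near_left']:
  print(n,[(np.round(w(x['position'],f),3),x['score']) for x in bot.pinpoint(f,n)[:2]])"
```

```text
3.5 [ 0.4853 -0.0007  0.1022] [-0.5 -0.5 -0.8] [-0.85 -0.24 -1.59] 0.0004743786567874685 [ 0.34  0.4  -0.49  2.07  0.3   0.72 -0.23]
[-0.0051 -0.0026  0.0161] [0.25 0.27 0.42]
[-0.0052 -0.0025  0.0161] [0.25 0.27 0.42]
corner_near_right [(array([ 0.476, -0.009,  0.056]), 0.66)]
shim_near_right_press []
corner_near_left []
```

View pics/w1.png

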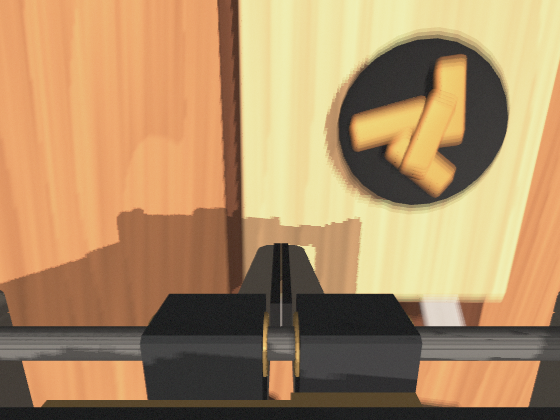

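Wrist view: the shut fingertip (≈280,245) is over the board near its near edge (column ≈240); the dish is well away at (423,122).

servo_tool:
  plan: "0 -0.005 -0.003 0.016 0.2 0.3 0.4; 0 -0.005 -0.003 0.016 0.2 0.3 0.4; 0 0 0 0.004 0 0 0; 0 0 0 0 0 0 0"

```text
time: 4.2
tcp_pos: [0.4786, -0.0171, 0.0636]
ee_rot: [[-0.086, 0.996, -0.001], [0.996, 0.086, -0.0], [0.0, -0.001, -1.0]]
force: [0.9, -0.4, 0.8]
grip_width: 0.0004
```

```bash
python3 -c "
from h import *
st()"
```

```text
4.2 [ 0.4786 -0.0171  0.0636] [0.1 0.  0.5] [ 0.87 -0.41  0.77] 0.0003912705917975893 [ 0.35  0.47 -0.46  2.1   0.33  0.65 -0.25]
```

servo_tool:
  plan: "0 0.005 0.003 0.001 0 0 -0.4; 0 0 0 0.002 0 0 0; 0 0 0 0.002 0 0 0"

```text
time: 4.58
tcp_pos: [0.4821, -0.0111, 0.0591]
ee_rot: [[-0.094, 0.996, 0.001], [0.996, 0.094, 0.0], [0.0, 0.001, -1.0]]
force: [-0.3, -0.1, -0.3]
grip_width: 0.0006
```

servo_tool:
  plan: "0 0 0 0.002 0 0 0"

```text
time: 4.7
tcp_pos: [0.4821, -0.0111, 0.0572]
ee_rot: [[-0.094, 0.996, 0.001], [0.996, 0.094, -0.0], [-0.0, 0.001, -1.0]]
force: [-1.4, -0.7, 3.8]
grip_width: 0.0005
```

servo_tool:
  plan: "0 0 0 0.002 0 0 0"

```text
time: 4.82
tcp_pos: [0.482, -0.0113, 0.0553]
ee_rot: [[-0.094, 0.996, 0.0], [0.996, 0.094, -0.001], [-0.001, 0.0, -1.0]]
force: [-1.4, -0.3, 4.3]
grip_width: 0.0005
```

servo_tool:
  plan: "0 0 0 0.002 0 0 0"

```text
time: 4.95
tcp_pos: [0.4818, -0.0115, 0.0534]
ee_rot: [[-0.094, 0.996, -0.0], [0.996, 0.094, -0.001], [-0.001, -0.0, -1.0]]
force: [-3.1, -1.5, 11.2]
grip_width: 0.0002
```

servo_tool:
  plan: "0 0 0 0.002 0 0 0"

```text
time: 5.08
tcp_pos: [0.4818, -0.0116, 0.0526]
ee_rot: [[-0.094, 0.996, -0.0], [0.996, 0.094, -0.002], [-0.002, -0.001, -1.0]]
force: [-8.7, -0.6, 27.1]
grip_width: 0.0001
```

Contact at 58 mm, about 4 N while it gave ~5 mm, then hard at 52.6 mm: near right is soft. Letting go straight up, then looking.

servo_tool:
  plan: "0 0 0 -0.01 0 0 0; 0 0 0 -0.03 0 0 0; 0 0 0 -0.03 0 0 0; 0 0 0 0 0 0 0"

```text
time: 5.58
tcp_pos: [0.4826, -0.0107, 0.1243]
ee_rot: [[-0.095, 0.996, 0.001], [0.996, 0.095, -0.001], [-0.001, 0.001, -1.0]]
force: [-0.0, -0.2, 0.3]
grip_width: 0.0008
```

```bash
python3 -c "
from h import *
st()
A={}
for c in ['top','scene','wrist']:
  f=bot.grab_frame(c);save(f,c+'2')
  for n in ['corner_near_right','shim_near_right_press','shim_far_right_press','corner_far_left']:
    print(c,n,[(np.round(w(x['position'],f),3),round(x['score'],2)) for x in bot.pinpoint(f,n)[:2]])
go([.5066,-.0806,.11],3)
a=cv2.imread('pics/scene0.png')[150:310,190:400];b=cv2.imread('pics/scene2.png')[150:310,190:400]
cv2.imwrite('pics/cmp.png',cv2.resize(np.vstack([a,b]),None,fx=1.8,fy=1.8,interpolation=cv2.INTER_CUBIC))"
```

```text
5.575 [ 0.4826 -0.0107  0.1243] [-0.1 -0.1  0. ] [-0.03 -0.15  0.3 ] 0.0007799476539792731 [ 0.39  0.37 -0.51  2.05  0.26  0.78 -0.19]
top corner_near_right []
top shim_near_right_press []
top shim_far_right_press [(array([ 0.626, -0.07 ,  0.013]), 0.7), (array([0.477, 0.228, 0.018]), 0.49)]
top corner_far_left [(array([0.618, 0.173, 0.059]), 0.71)]
scene corner_near_right [(array([ 0.48 , -0.012,  0.055]), 0.66), (array([ 0.627, -0.071,  0.014]), 0.62)]
scene shim_near_right_press [(array([ 0.503, -0.08 ,  0.013]), 0.88)]
scene shim_far_right_press [(array([ 0.625, -0.072,  0.014]), 0.56)]
scene corner_far_left [(array([0.621, 0.173, 0.057]), 0.71)]
wrist corner_near_right [(array([ 0.475, -0.011,  0.061]), 0.6)]
wrist shim_near_right_press []
wrist shim_far_right_press [(array([ 0.626, -0.069,  0.014]), 0.7)]
wrist corner_far_left []
[-0.024   0.0063  0.0042] [-0.06  0.01  0.  ]
[-0.024   0.0063  0.0042] [-0.06  0.01  0.  ]
[-0.024   0.0063  0.0042] [-0.06  0.01  0.  ]
```

View pics/cmp.png

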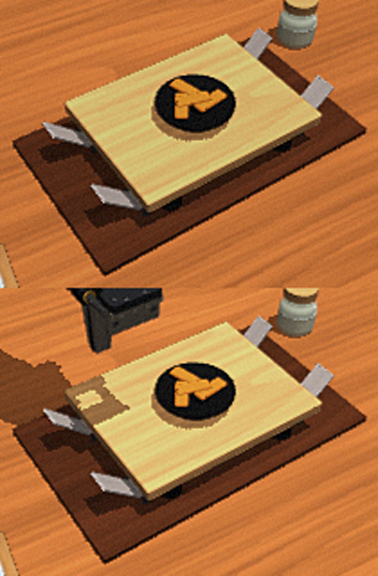

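The lower crop shows the board and dish in place (dish at ~195,390), all four tabs still standing. Moving over the near right tab.

servo_tool:
  plan: "0 -0.024 0.006 0.004 0 0 0; 0 -0.024 0.006 0.004 0 0 0; 0 -0.020 0.006 0.004 0 0 0; 0 0 0 0.002 0 0 0; 0 0 0 0 0 0 0"

```text
time: 6.95
tcp_pos: [0.5061, -0.0774, 0.1082]
ee_rot: [[-0.097, 0.995, -0.003], [0.995, 0.097, -0.0], [0.0, -0.003, -1.0]]
force: [-0.4, 0.3, -0.8]
grip_width: 0.0008
```

```bash
python3 -c "
from h import *
st();go([.5055,-.0815,.08],2)"
```

```text
6.95 [ 0.5061 -0.0774  0.1082] [ 0.2  0.  -0.1] [-0.42  0.32 -0.77] 0.0007756148754052014 [ 0.48  0.44 -0.48  2.    0.28  0.77 -0.07]
[-0.002  -0.0005  0.0141] [-0.08 -0.    0.06]
[-0.002  -0.0005  0.0141] [-0.08 -0.    0.06]
```

servo_tool:
  plan: "0 -0.002 0 0.014 0 0 0; 0 -0.001 0 0.014 0 0 0; 0 0 0 0.006 0 0 0; 0 0 0 0.006 0 0 0"

```text
time: 7.45
tcp_pos: [0.5057, -0.0784, 0.0655]
ee_rot: [[-0.1, 0.995, -0.003], [0.995, 0.1, 0.001], [0.001, -0.003, -1.0]]
force: [0.3, -0.6, -0.6]
grip_width: 0.0005
```

servo_tool:
  plan: "0 0 0 0.005 0 0 0; 0 0 0 0.005 0 0 0; 0 0 0 0.005 0 0 0; 0 0 0 0.005 0 0 0"

```text
time: 7.95
tcp_pos: [0.5066, -0.0782, 0.0448]
ee_rot: [[-0.1, 0.995, -0.002], [0.995, 0.1, 0.0], [0.001, -0.002, -1.0]]
force: [0.9, -0.3, 1.7]
grip_width: 0.0001
```

servo_tool:
  plan: "0 -0.001 0 0.005 0 0 0; 0 -0.001 0 0.005 0 0 0; 0 0 0 0.005 0 0 0; 0 0 0 0.004 0 0 0"

```text
time: 8.45
tcp_pos: [0.5071, -0.0811, 0.0247]
ee_rot: [[-0.1, 0.995, -0.001], [0.995, 0.1, -0.0], [-0.0, -0.001, -1.0]]
force: [0.4, -0.5, 1.5]
grip_width: 0.0006
```

servo_tool:
  plan: "0 0 0 0.003 0 0 0; 0 0 0 0.003 0 0 0"

```text
time: 8.7
tcp_pos: [0.5071, -0.0814, 0.0182]
ee_rot: [[-0.099, 0.995, -0.001], [0.995, 0.099, -0.001], [-0.001, -0.001, -1.0]]
force: [-0.1, -1.4, 2.3]
grip_width: 0.0007
```

servo_tool:
  plan: "0 0 0 0.002 0 0 0"

```text
time: 8.82
tcp_pos: [0.5071, -0.0814, 0.0161]
ee_rot: [[-0.099, 0.995, -0.001], [0.995, 0.099, -0.001], [-0.001, -0.001, -1.0]]
force: [-1.5, -0.5, 13.4]
grip_width: 0.0006
```

servo_tool:
  plan: "0 0 0 0.002 0 0 0"

```text
time: 8.95
tcp_pos: [0.5073, -0.0814, 0.0156]
ee_rot: [[-0.099, 0.995, -0.001], [0.995, 0.099, -0.002], [-0.002, -0.002, -1.0]]
force: [-8.8, -0.4, 31.6]
grip_width: 0.0006
```

On its stop at 16 mm (31 N). Lifting straight up and retreating.

servo_tool:
  plan: "0 0 0 -0.008 0 0 0; 0 0 0 -0.03 0 0 0; 0 0 0 -0.05 0 0 0; 0 0 0 -0.05 0 0 0; 0 -0.05 -0.01 -0.03 0 0 0; 0 -0.06 -0.01 0 0 0 0; 0 -0.06 -0.01 0 0 0 0; 0 -0.06 -0.01 0 0 0 0"

```text
time: 9.95
tcp_pos: [0.4927, -0.3115, 0.1897]
ee_rot: [[-0.115, 0.993, -0.001], [0.993, 0.115, 0.001], [0.001, -0.001, -1.0]]
force: [1.2, -0.5, -0.2]
grip_width: 0.0007
```

servo_tool:
  plan: "0 -0.06 -0.01 0 0 0 0; 0 -0.06 -0.01 0 0 0 0; 0 0 0 0 0 0 0; 0 0 0 0 0 0 0"

```text
time: 10.45
tcp_pos: [0.4834, -0.4402, 0.1875]
ee_rot: [[-0.108, 0.994, -0.002], [0.994, 0.108, 0.003], [0.003, -0.002, -1.0]]
force: [0.4, 0.2, -0.2]
grip_width: 0.0007
```

```bash
python3 -c "
from h import *
st()
for c in ['top','scene']:
  f=bot.grab_frame(c);save(f,c+'3')
  for n in ['board','dish','stamp','carton','jar','corner_near_right','corner_far_left','corner_near_left','corner_far_right']:
    print(c,n,[(np.round(w(x['position'],f),3),round(x['score'],2)) for x in bot.pinpoint(f,n)[:2]])
C=lambda n:(cv2.imread(f'pics/scene{n}.png')[150:310,190:400])
D=lambda n:(cv2.imread(f'pics/top{n}.png')[130:290,145:355])
cv2.imwrite('pics/cmp3.png',cv2.resize(np.vstack([np.hstack([C(0),D(0)]),np.hstack([C(3),D(3)])]),None,fx=1.8,fy=1.8,interpolation=cv2.INTER_CUBIC))"
```

```text
10.45 [ 0.4834 -0.4402  0.1875] [ 0.1  0.2 -0.8] [ 0.44  0.15 -0.23] 0.0007369521085235876 [ 0.96  0.54 -0.38  1.59  0.22  1.05  0.62]
top board []
top dish [(array([0.559, 0.081, 0.057]), 0.94)]
top stamp [(array([ 0.491, -0.217,  0.001]), 0.52)]
top carton [(array([ 0.666, -0.222, -0.001]), 0.84), (array([0.633, 0.005, 0.062]), 0.41)]
top jar [(array([ 0.442,  0.334, -0.003]), 0.63), (array([ 0.505, -0.083,  0.014]), 0.3)]
top corner_near_right [(array([ 0.481, -0.012,  0.057]), 0.62), (array([ 0.626, -0.069,  0.013]), 0.29)]
top corner_far_left [(array([0.617, 0.175, 0.062]), 0.88)]
top corner_near_left [(array([0.472, 0.162, 0.059]), 0.57)]
top corner_far_right [(array([0.636, 0.006, 0.062]), 0.69)]
scene board [(array([0.551, 0.08 , 0.042]), 0.75)]
scene dish [(array([0.559, 0.079, 0.059]), 0.92), (array([0.593, 0.239, 0.013]), 0.28)]
scene stamp [(array([ 0.489, -0.22 ,  0.002]), 0.59)]
scene carton [(array([ 0.664, -0.22 , -0.002]), 0.65)]
scene jar [(array([ 0.441,  0.327, -0.003]), 0.92)]
scene corner_near_right [(array([ 0.481, -0.009,  0.056]), 0.77), (array([ 0.629, -0.072,  0.015]), 0.26)]
scene corner_far_left [(array([0.619, 0.17 , 0.057]), 0.83)]
scene corner_near_left [(array([0.465, 0.159, 0.057]), 0.56)]
scene corner_far_right [(array([0.635, 0.003, 0.055]), 0.69), (array([ 0.481, -0.011,  0.055]), 0.65)]
```

View pics/cmp3.png

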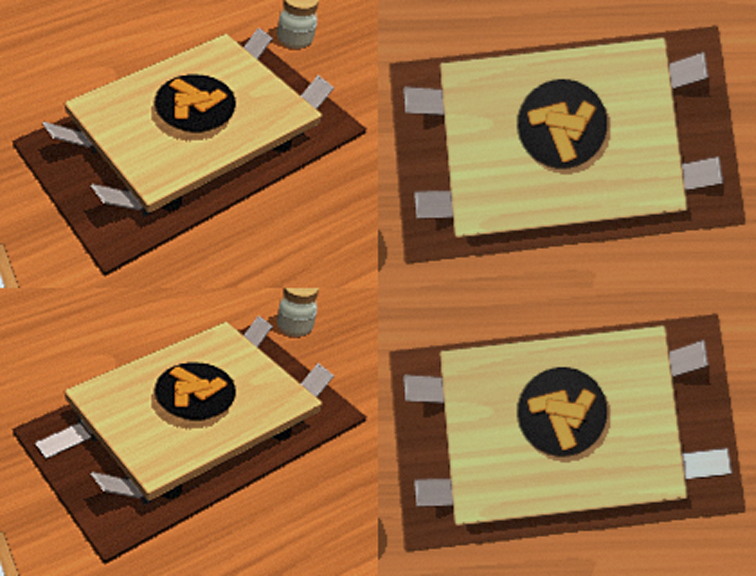

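The near right tab lies flat (scene crop ≈65,440; top crop ≈707,463). The other three tabs still stand, and the board and dish haven't moved. The arm is clear, so I'm handing in.

```bash
python3 -c "
from h import *
print(bot.close_job())"
```

```text
the job is handed in; nothing more can be done
None
```

The near right foot was the soft one, and its shim tab is now folded flat. I handed the job in with the arm clear, about 11 s into the 61 s allowed.

- **Finding the corner:** I tried the near right corner first. It gave about 5 mm at roughly 4 N and then went hard, so I let go and did not press the other three.
- **Folding the tab:** I pushed the near right tab down until it stopped at 16 mm above the counter. The wrist force peaked at about 32 N.
- **Final checks:** In the last pictures the near right tab is flat and the other three tabs stand. The board, dish, jar, carton and stamp are where they began, within the few millimetres the networks can resolve. The force reading was back to noise. Some of the networks' lookups missed or gave low-score wrong matches, for example the board in the top view, but none contradicted the pictures.

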